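Open the press-and-turn gas valve on the welding bench

TASK

Open the shielding-gas outlet with the bar handle: press the sprung handle down, keep it down while turning it clockwise (seen from above) to its stop, where the bar lies in line with the outlet pipe, then let go so that it springs fully up again. Leave the round flow knob on the other outlet as it is set.

Things in the scene. Friction and masses are not known exactly. Their poses are not given: they have to be found in the camera images.
- valve_grip (a point): Grip point of the gas valve's handle, on its vertical turning axis: a straight black bar 56 mm long, 16 wide, 33 tall, on a flat grey disc 60 mm across, over a brass body with an outlet pipe. It lies 17 mm above the disc's top, 15 mm below the bar's top, 93 mm above the bench when up. It turns and sinks with the handle: x along the bar, z up. The other outlet has a round knob instead.
- valve (a joint): Turn of the bar handle in rad, growing clockwise from above: 0 the shut stop (bar 80 degrees from the pipe), 1.4 the open stop (bar in line with the pipe, a 20 mm brass pipe with a nut, ending 110 mm from the axis). Starts at 0 to 0.2. Blocked at about 0.27 unless pressed 7 mm or more; springs up again from about 1.15 on. Turns easily when pressed (0.04 N m).
- plunger (a joint): How far the bar handle is pressed straight down, in m: 0 is up, 0.010 is the bottom stop. The spring takes 6 N to start and 11 N at the bottom, and lifts the handle when it is let go. The handle can be pressed while gripped by the bar, or by fingertips on the disc.
- flow_mark (a point): Mark on the top edge of the flow knob, a bystander on the other outlet: a round black knob 52 mm across and 30 mm tall, its top 100 mm above the bench, on a like brass body with a pipe. The mark lies 22 mm from that knob's axis; x points outward from the axis. The knob turns easily: leave it as it is.
Not all that is in view belongs to the job. What is shaped like the part that bears valve_grip but green is not meant.

How it is judged (in metres and radians):
On the way, in this order (a step that is already met when the one before it is completed fails the run):
1. the bar handle is pressed down by more than 6 mm (value of joint plunger above 0.006 m), for 0.1 s.
2. it is turned clockwise to within 0.25 rad of the open stop (value of joint valve above 1.15 rad), for 0.1 s.
At the end, for the whole second after the job is handed in: The bar is within 0.25 rad (14 degrees) of the open stop, in line with the pipe, the handle has sprung up to within 3 mm of its top position, and it is at rest (value of joint valve above 1.15 rad and value of joint plunger below 0.003 m and velocity of joint valve between -0.1 and 0.1 rad/s); the robot touches nothing.
It fails at once if the round flow knob is turned (its mark moves more than 10 mm) (distance of flow_mark from where it was at the start of the episode above 0.01 m).
It fails at once if the bar handle is forced round without being held down (pressed less than 5 mm while between 0.45 and 1.0 rad) (value of joint valve between 0.45 and 1 rad and value of joint plunger below 0.005 m).
It also fails if it takes over 32 s, if anything falls off the work surface, if the arm or the gripper's body presses on something with over 40 N, if the wrist force passes 120 N, or if a joint passes its speed limit or range.

ROBOT

A 6-joint arm with a two-finger parallel gripper is mounted at the origin on the work surface. World frame = base frame: x ahead of the robot, y to its left, z up, the work surface at z = 0. Lengths are in mm, angles in rad, forces in N, time in s.
With the tool pointing down it reaches from about 275 to 825 mm from the base axis. Payload 4.9 kg.
Tool frame: the origin (TCP) lies at the very end of the fingers, on their centre line; the grasp point (between the pads) lies 19 mm behind it; z points along the fingers, x is the direction in which the jaws open and shut, and the axes are right-handed (so a half turn about z gives the same grasp; the last joint's range is limited). The gripper opens to 85 mm and grips with 20 to 120 N. Pads are 22 mm wide; open, the fingers measure 114 mm over their backs; the gripper's body (76 mm by 85 mm) begins 54 mm behind the grasp point. The pads swing forward as they close: fully open they stand 13 mm farther back than shut.
Start: joints at [0.992, 0.326, -0.193, 1.052, 0, 1.437], TCP at [236.65, 496.503, 231.281] pointing down, gripper open.
Joint ranges: [-2.65, 2.65], [-0.97, 1.79], [-1.3, 1.35], [-1.93, 2.1], [-1.47, 1.37], [-3.14, 3.14]. Speed limits (rad/s): [2.57, 2.57, 3.14, 3.14, 3.14, 3.14].

INTERFACE

Orientations are given as a rotation vector (axis times angle).
In Python, from workcell import readout, vision, job gives the robot as it stands.
- The arm moves only by the tool send_rows, never from a script. Its argument "deltas" is text: rows parted by semicolons, each of 5 numbers parted by spaces: the shift along the world's x, y, z in units of 0.5 m (1.0 is 0.5 m), then the turn about the world's z in units of 180 degrees (1.0 is 180 degrees), then the opening, from 0 (shut) to 1 (fully open). A call has 1 to 10 rows; each row is the pose to reach, as a shift and turn from the pose commanded when the call began, turning the shorter way round; what a row does not reach only later rows make up. A row lasts 1/12 s, in which the tool goes at most 41.7 mm and 7.16 degrees, less where a joint would pass 70% of its speed; a pose out of reach is approached as far as the arm can. A call with a number of a shift or a turn outside -1 to 1 is refused whole. A call with a gripper value outside its range is refused whole. The fingers move at their own pace and stop on an object; the grip force is fixed at half the most. Time passes only in rows, so rows that repeat a pose let the fingers close. It gives the time, the measured TCP pose, the force and the opening at its end, in the units of the state.
- readout.sense(): the state, without advancing time (a new reading comes with each control period).
- vision.snapshot(name): name is "scene" or "top" or "wrist"; returns a dict with "frame" (400x640x3 uint8, red, green, blue), "camera_matrix" (3x3 intrinsics, pixels), "R" (3x3) and "t" (3): a world point X has camera coordinates R X + t; the wrist camera has in their place "T_tool_cam" (4x4, takes a point from camera to tool coordinates, whose origin is the TCP and whose axes are the tool frame's). Camera axes: x right, y down, z forward; pixel columns grow to the right and rows downward; lengths in mm; the calibration is good to about 2 mm. A picture is of the moment at which its call begins: read the wrist's pose just before it. There is no depth.
- job.finish_job(): hands the job in, once; it reports no verdict.
The state is a dict: "time_s": time; "joint_positions": joint angles; "dq": joint speeds; "tau": joint torques, N m; "tool_pos": TCP position; "ee_rot": TCP orientation; "wrist_force": force on the tool from outside, world axes, zero at the start; "ft_torque": the same for the moment, N m; "opening": finger opening in mm.
Only numpy, scipy, OpenCV 4.12 (cv2) and the standard library are available. Lean on these libraries where they do the work, as an engineer would, in place of code of your own. Each camera call takes 0.05 s, during which the arm holds its last target. There are 200 camera calls.

## Working session

There is one attempt and no reset: what is moved stays moved. The work goes in short steps, Python scripts to look and compute and a tool call to move; the robot and the scene stay as the last step left them, time stands still between calls to the robot, and variables do not carry over. Pictures are saved under pics/ and viewed, about 8 in all and at most 12, crops included, and the job is handed in when it is done.

Besides the shell and the picture viewer there is one more tool, called by a JSON object that holds its "fn" and its "kwargs". send_rows: Moves the arm, as the interface text tells. Shifts and turns lie within -1 to 1; 1 stands for 0.5 m of shift or 180 degrees of turn. Its arguments: {"type":"object","properties":{"deltas":{"type":"string"}},"required":["deltas"]}

```bash
mkdir -p pics
cat > h.py <<'E'
import numpy as np,cv2,pickle
from scipy.spatial.transform import Rotation as Ro
from workcell import readout,vision,job
def snap(n):
    s=readout.sense(); d=vision.snapshot(n)
    if n=="wrist":
        T=np.eye(4);T[:3,:3]=Ro.from_rotvec(s["ee_rot"]).as_matrix();T[:3,3]=s["tool_pos"]
        C=np.linalg.inv(T@np.array(d["T_tool_cam"]));d["R"]=C[:3,:3];d["t"]=C[:3,3]
    return d
def hit(d,u,v,z):
    R=np.array(d["R"]);c=-R.T@np.array(d["t"]).ravel();r=R.T@np.linalg.inv(d["camera_matrix"])@[u,v,1]
    return c+r*(z-c[2])/r[2]
def proj(d,X):
    p=np.array(d["camera_matrix"])@(np.array(d["R"])@X+np.array(d["t"]).ravel());return p[:2]/p[2]
def save(f,n,crop=None,k=1):
    f=f[:,:,::-1]
    if crop: a,b,c,e=crop;f=f[b:e,a:c]
    cv2.imwrite("pics/"+n+".png",cv2.resize(f,None,fx=k,fy=k,interpolation=cv2.INTER_CUBIC))
E
python3 - <<'E'
from h import *
s=readout.sense();print({k:np.round(v,3) for k,v in s.items()})
D={n:snap(n) for n in("top","scene")}
pickle.dump(D,open("d.pkl","wb"))
save(np.array(D["top"]["frame"]),"top");save(np.array(D["scene"]["frame"]),"scene")
E
```

```text
{'time_s': np.float64(0.0), 'joint_positions': array([ 0.992,  0.327, -0.194,  1.052, -0.   ,  1.437]), 'dq': array([-0.001,  0.001,  0.002, -0.   ,  0.001,  0.   ]), 'tau': array([ 2.0000e-03, -4.4340e+01,  2.6244e+01,  1.6000e-02, -0.0000e+00,
        0.0000e+00]), 'tool_pos': array([236.302, 495.982, 230.492]), 'ee_rot': array([ 2.656,  1.676, -0.003]), 'wrist_force': array([ 0.984,  0.107, -0.22 ]), 'ft_torque': array([ 0.098,  0.013, -0.031]), 'opening': np.float64(85.453)}
```

View pics/top.png

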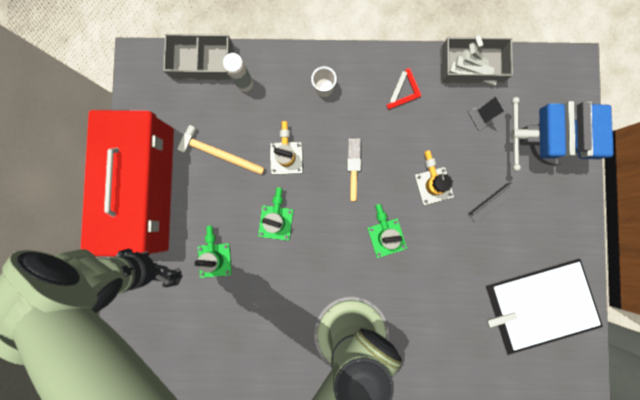

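View pics/scene.png

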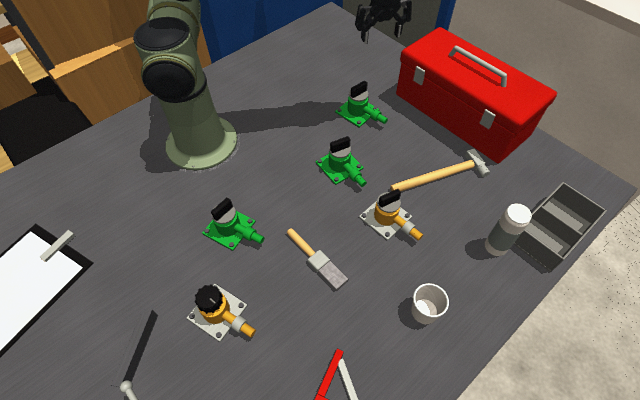

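The brass valve with the bar handle is at top (284,153) and scene (389,200), with its pipe going to top (285,125). The flow knob is at top (442,183), well away from it. The green valves are decoys.

Run:
```python
from h import *
D=pickle.load(open("d.pkl","rb"));t=D["top"]
print(hit(t,284,153,108),hit(t,285,125,40),hit(D["scene"],389,198,108))
print(proj(t,hit(t,284,153,108)),hit(t,442,183,100))
save(np.array(t["frame"]),"c1",(250,105,320,185),7)
save(np.array(D["scene"]["frame"]),"c2",(345,170,445,250),7)
a=cv2.imread("pics/c1.png");b=cv2.imread("pics/c2.png");
```

```text
[549.45559084 211.08867696 108.        ] [651.69930679 218.31058988  40.        ] [561.70698772 209.42083092 108.        ]
[284. 153.] [ 469.46766878 -253.93743923  100.        ]
```

View pics/c1.png

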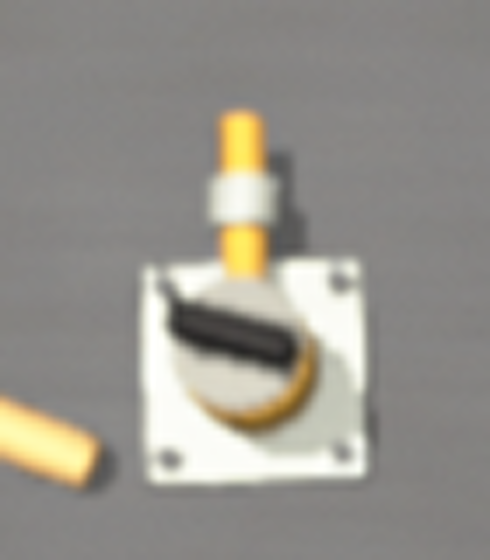

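{"fn": "send_rows", "kwargs": {"deltas": "0.06 -0.05 0 0.038 1;0.12 -0.11 0 0.076 1;0.18 -0.16 0 0.114 1;0.25 -0.22 0 0.152 1;0.31 -0.28 0 0.19 1;0.37 -0.33 0 0.228 1;0.44 -0.39 0 0.266 1;0.5 -0.45 0 0.304 1;0.56 -0.5 0 0.342 1;0.6 -0.568 0 0.38 1"}}

```text
time_s: 0.93
tool_pos: [517.5, 237.3, 230.9]
ee_rot: [-1.317, -2.852, -0.0]
wrist_force: [0.3, 1.2, 0.2]
opening: 85.4
```

{"fn": "send_rows", "kwargs": {"deltas": "0 0 0 0.038 1;0 0 0 0.076 1;0 0 0 0.114 1;0 0 0 0.152 1;0 0 0 0.176 1;0 0 0 0.176 1;0 0 0 0.176 1"}}

```text
time_s: 1.52
tool_pos: [515.7, 238.4, 230.9]
ee_rot: [-0.502, -3.101, 0.001]
wrist_force: [0.3, 0.6, 0.1]
opening: 85.3
```

Run:
```python
from h import *
s=readout.sense();print(s["time_s"],s["tool_pos"],np.degrees(Ro.from_rotvec(s["ee_rot"]).as_matrix()),s["joint_positions"])
d=snap("wrist");pickle.dump(d,open("w.pkl","wb"));save(np.array(d["frame"]),"w1",None,1.25)
print(proj(d,np.array([553,212,108])))
```

```text
1.5167 [515.69177901 238.43621485 230.92316823] [[-5.43736002e+01  1.80642232e+01 -4.23429989e-02]
 [ 1.80642372e+01  5.43736103e+01 -1.36985611e-02]
 [ 3.58645589e-02 -2.63498302e-02 -5.72957622e+01]] [ 3.03181169e-01  3.60597281e-01 -1.43532215e-01  1.06744353e+00
 -7.53910242e-06 -9.46863108e-01]
[265.58712899 180.81739196]
```

View pics/w1.png

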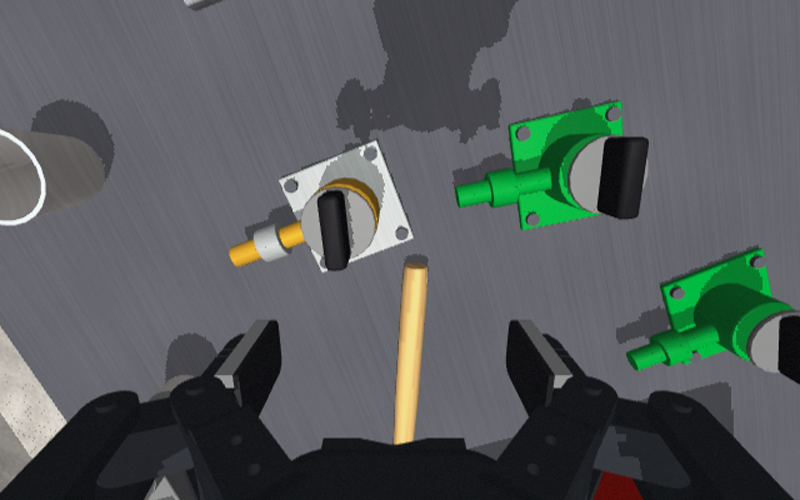

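Run:
```python
from h import *
d=pickle.load(open("w.pkl","rb"));save(np.array(d["frame"]),"w2",(170,105,340,225),4.7)
```

```text
(no output)
```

View pics/w2.png

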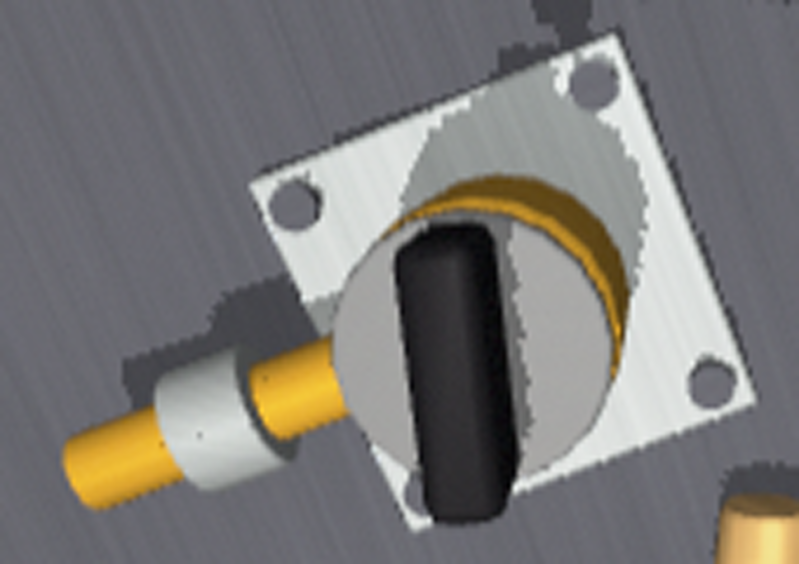

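Run:
```python
from h import *
d=pickle.load(open("w.pkl","rb"))
H=lambda u,v,z:hit(d,170+u/4.7,105+v/4.7,z)
print("disc",H(475,347,76),np.linalg.norm(H(332,347,76)-H(618,347,76)))
ang=lambda a,b:np.degrees(np.arctan2(*(a-b)[[1,0]]))
print("bar",ang(H(397,262,108),H(428,510,108)),ang(H(493,240,108),H(517,470,108)))
for z in(30,45):print("pipe",ang(H(83,477,z),H(300,385,z)),H(83,477,z))
c=H(475,347,76);print("bartop proj",(proj(d,c+[0,0,32])-[170,105])*4.7)
print("plate",[H(u,v,6)[:2] for u,v in((250,183),(615,35),(755,402),(415,530))])
```

```text
disc [554.37182576 217.03454575  76.        ] 59.86229229306169
bar -104.44513449047335 -104.50494957636604
pipe 4.524913357157183 [667.82059155 224.67391888  30.        ]
pipe 4.52491335715717 [660.19904693 222.23428426  45.        ]
bartop proj [452.03510801 383.42037578]
plate [array([607.38241942, 171.43897241]), array([509.077216  , 166.62462719]), array([504.46879028, 265.17809105]), array([601.77488163, 270.25615629])]
```

{"fn": "send_rows", "kwargs": {"deltas": "0.06 -0.03 0 0.022 1;0.078 -0.042 0 0.022 1;0.078 -0.042 -0.06 0.022 1;0.078 -0.042 -0.12 0.022 1;0.078 -0.042 -0.18 0.022 1;0.078 -0.042 -0.24 0.022 1;0.078 -0.042 -0.28 0.022 1;0.078 -0.042 -0.302 0.022 1;0.078 -0.042 -0.302 0.022 1;0.078 -0.042 -0.302 0.022 1"}}

```text
time_s: 2.4
tool_pos: [555.0, 217.5, 80.5]
ee_rot: [-0.392, -3.117, 0.0]
wrist_force: [-0.9, 0.4, 0.5]
opening: 85.7
```

Run:
```python
from h import *
d=snap("wrist");save(np.array(d["frame"]),"w3",None,1.25)
for z in (76,93,108):print(proj(d,np.array([554.5,217.3,z]))*1.25)
s=readout.sense();R=Ro.from_rotvec(s["ee_rot"]).as_matrix();print(s["tool_pos"],np.degrees(np.arctan2(R[1,0],R[0,0])))
```

```text
[395.85086656 318.62236056]
[396.1249843  338.90487394]
[396.42328865 360.97700182]
[555.87104612 217.79904481  81.44443596] 165.66969177557806
```

View pics/w3.png

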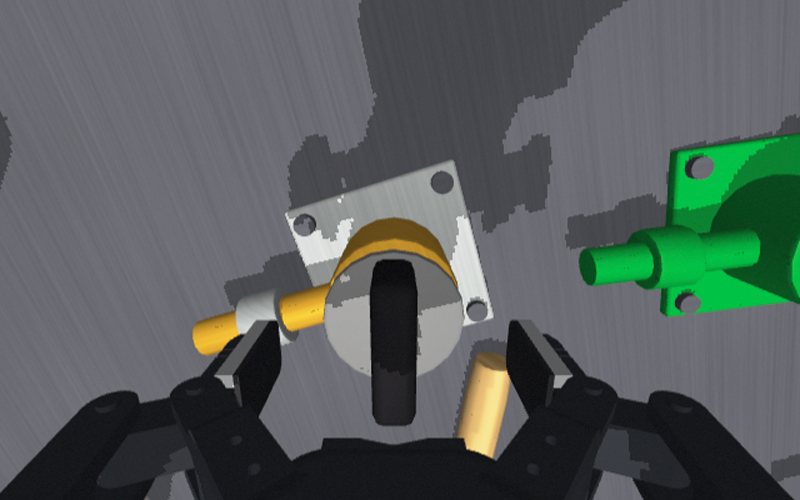

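The bar is upright and centred between the pads at about (393,340). The disc centre is within about 1 mm of the estimate, so I'm closing.

{"fn": "send_rows", "kwargs": {"deltas": "0 0 0 0 0;0 0 0 0 0;0 0 0 0 0;0 0 0 0 0;0 0 0 0 0;0 0 0 0 0;0 0 0 0 0;0 0 0 0 0;0 0 0 0 0;0 0 0 0 0"}}

```text
time_s: 3.28
tool_pos: [555.1, 217.6, 80.7]
ee_rot: [0.391, 3.117, 0.0]
wrist_force: [-0.8, -0.6, 5.9]
opening: 15.5
```

{"fn": "send_rows", "kwargs": {"deltas": "0 0 -0.004 0 0;0 0 -0.008 0 0;0 0 -0.012 0 0;0 0 -0.016 0 0;0 0 -0.02 0 0;0 0 -0.02 0 0;0 0 -0.02 0 0"}}

```text
time_s: 3.87
tool_pos: [555.1, 217.6, 71.1]
ee_rot: [0.391, 3.117, 0.0]
wrist_force: [-2.7, -1.0, 9.2]
opening: 14.8
```

{"fn": "send_rows", "kwargs": {"deltas": "0 0 -0.003 0 0;0 0 -0.006 0 0;0 0 -0.006 0 0;0 0 -0.006 0 0"}}

```text
time_s: 4.2
tool_pos: [555.2, 217.6, 70.5]
ee_rot: [0.39, 3.116, 0.001]
wrist_force: [-9.3, -1.7, 26.6]
opening: 14.9
```

The handle is firmly on its bottom stop: force rose to 26.6 N with only 0.6 mm more travel. Now I turn it clockwise about 70°.

{"fn": "send_rows", "kwargs": {"deltas": "0 0 0 -0.02 0;0 0 0 -0.05 0;0 0 0 -0.08 0;0 0 0 -0.11 0;0 0 0 -0.14 0;0 0 0 -0.17 0;0 0 0 -0.2 0;0 0 0 -0.2 0"}}

```text
time_s: 4.87
tool_pos: [555.2, 217.6, 70.6]
ee_rot: [1.339, 2.84, 0.002]
wrist_force: [-8.4, -2.5, 26.0]
opening: 14.9
```

{"fn": "send_rows", "kwargs": {"deltas": "0 0 0 -0.03 0;0 0 0 -0.06 0;0 0 0 -0.09 0;0 0 0 -0.12 0;0 0 0 -0.15 0;0 0 0 -0.175 0;0 0 0 -0.195 0;0 0 0 -0.195 0;0 0 0 -0.195 0"}}

```text
time_s: 5.62
tool_pos: [555.2, 217.6, 70.6]
ee_rot: [2.13, 2.308, 0.002]
wrist_force: [-9.5, -2.2, 27.0]
opening: 14.7
```

Run:
```python
from h import *
s=readout.sense();R=Ro.from_rotvec(s["ee_rot"]).as_matrix();print(s["tool_pos"],np.degrees(np.arctan2(R[1,0],R[0,0])),s["ft_torque"],s["wrist_force"])
d=snap("wrist");save(np.array(d["frame"]),"w4",None,1.25)
```

```text
[555.24416809 217.57124933  70.55087809] 94.59460294288603 [-0.57501602  1.81222405 -0.08061682] [-9.49428143 -2.17136792 26.98259621]
```

View pics/w4.png

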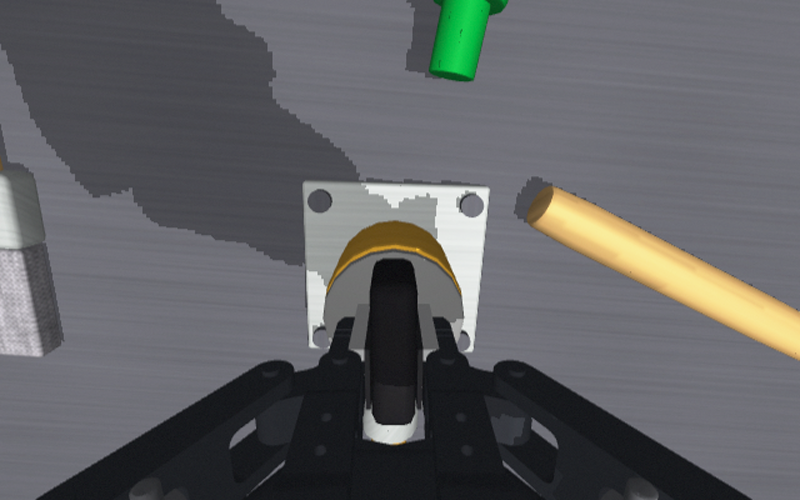

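The bar (392,340) lies square to the plate and in line with the pipe. I'll rise with it by the pressed amount, open the fingers and retreat.

{"fn": "send_rows", "kwargs": {"deltas": "0 0 0.006 0 0;0 0 0.012 0 0;0 0 0.018 0 0;0 0 0.024 0 0;0 0 0.024 0 0;0 0 0.024 0 1;0 0 0.024 0 1;0 0 0.024 0 1;0 0 0.024 0 1;0 0 0.024 0 1"}}

```text
time_s: 6.5
tool_pos: [554.8, 217.5, 78.9]
ee_rot: [-2.13, -2.309, 0.001]
wrist_force: [-0.0, 1.3, 0.2]
opening: 74.5
```

{"fn": "send_rows", "kwargs": {"deltas": "0 0 0 0 1;0 0 0 0 1;0 0 0.02 0 1;0 0 0.06 0 1;0 0 0.12 0 1;0 0 0.18 0 1;0 0 0.24 0 1;-0.06 0 0.28 0 1;-0.12 0 0.28 0 1;-0.12 0 0.28 0 1"}}

```text
time_s: 7.33
tool_pos: [490.3, 217.6, 221.1]
ee_rot: [-2.128, -2.309, 0.002]
wrist_force: [-1.2, -0.3, -0.5]
opening: 85.5
```

Run:
```python
from h import *
s=readout.sense();print(s["time_s"],s["tool_pos"],s["wrist_force"],s["opening"])
d=snap("wrist");t=snap("scene");pickle.dump(d,open("w5.pkl","wb"))
a=np.array(d["frame"]);b=np.array(t["frame"])[160:260,340:460]
o=np.vstack([a[:300],np.hstack([cv2.resize(b,(360,300)),np.zeros((300,280,3),np.uint8)])])
save(o,"w5");print(proj(d,np.array([554.5,217.3,76])),proj(d,np.array([554.5,217.3,108])))
```

```text
7.3333 [490.31122766 217.55863482 221.12652005] [-1.1920529  -0.33545914 -0.49323711] 85.50941540638576
[308.99587754 249.78635158] [308.41853818 264.84706185]
```

View pics/w5.png

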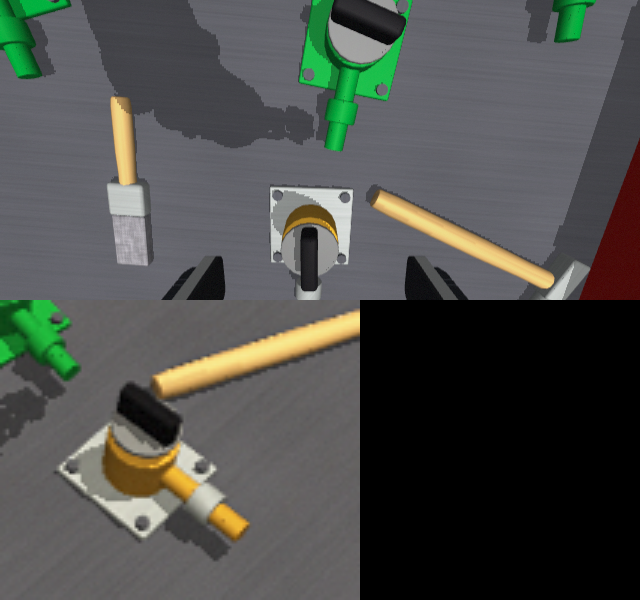

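The bar at (309,260) is in line with the pipe. The disc centre is near the prediction for the raised handle, and nothing is being touched.

{"fn": "send_rows", "kwargs": {"deltas": "0 0 0 0 1;0 0 0 0 1;0 0 0 0 1"}}

```text
time_s: 7.68
tool_pos: [495.7, 217.5, 219.0]
ee_rot: [-2.131, -2.308, 0.0]
wrist_force: [-0.6, -0.5, 0.4]
opening: 85.2
```

```bash
python3 -c "
from h import *
s=readout.sense();print(s['time_s'],s['tool_pos'],np.abs(s['dq']).max(),s['wrist_force']);print(job.finish_job())"
```

```text
7.6833 [495.68715511 217.47517955 218.99362037] 0.004692170096384445 [-0.58777725 -0.5441809   0.38470051]
the job is handed in; nothing more can be done
None
```

The bar-handle outlet is open and the job was handed in at 7.7 s; the system reports no verdict.

I gripped the bar and pressed it to its bottom stop; the force rose to about 27 N with no further travel. Holding it down, I turned it about 71° clockwise until it lay in line with the pipe. I then let it rise, opened the fingers and backed away.

- **Handle position:** in the last pictures, judged by eye, the bar is in line with the pipe. The disc is where it should be for a raised handle, though I did not measure its height to the millimetre.
- **Arm:** it is at rest about 140 mm above the grip height, with wrist force near zero (under 1 N).
- **Flow knob:** the arm never went near it. I did not take a separate final picture of it.

No check failed or disagreed.

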